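# Load the dosing unit and latch its hood

## Robot

A 7-joint arm with a two-finger parallel gripper is mounted at the origin on the work surface. World frame = base frame: x ahead of the robot, y to its left, z up, the work surface at z = 0. Lengths are in m, angles in rad, forces in N, time in s.
With the tool pointing down it reaches from about 0.425 to 0.875 m from the base axis. Payload 4.7 kg.
Tool frame: the origin (TCP) lies at the very end of the fingers, on their centre line; the grasp point (between the pads) lies 19 mm behind it; z points along the fingers, y is the direction in which the jaws open and shut (so a half turn about z gives the same grasp; the last joint's range is limited). The gripper opens to 87 mm and grips with 3 to 60 N. Pads are 19 mm wide; open, the fingers measure 117 mm over their backs; the gripper's body (75 mm by 190 mm) begins 51 mm behind the grasp point.
Start: joints at [-1.207, 0.321, -0.07, 1.45, 0.023, 1.371, -0.057], TCP at [0.223, 0.611, 0.223] pointing down, gripper open.
Joint ranges: [-2.86, 2.86], [-0.3, 2.09], [-1.38, 1.24], [0.06, 2.45], [-1.56, 4.7], [0.09, 2.05], [-2.69, 2.69]. Speed limits (rad/s): [2.57, 2.57, 3.14, 3.14, 3.14, 3.14, 3.14].

## Interface

Orientations are given as a rotation vector (axis times angle).
In Python, from bench import * gives the robot as it stands.
- The arm moves only by the shell command python3 -m jog 'ROWS' [OPENING] [FORCE]. ROWS is JSON, a list of rows, each a list of 4 numbers: the shift along the world's x, y, z in mm, then the turn about the world's z in rad. In form: [[x, y, z, twist], ...]. A call has exactly 8 rows; each row is the pose to reach, as a shift and turn from the pose commanded when the call began; what a row does not reach only later rows make up. A row lasts 1/8 s, in which the tool goes at most 62.5 mm and 10.7 degrees, less where a joint would pass 70% of its speed; a pose out of reach is approached as far as the arm can. A call with a gripper value outside its range is refused whole. OPENING is the opening, from -1 (shut) to 1 (fully open), set as the call begins (- or left out, the last holds). The fingers move at their own pace and stop on an object; FORCE is the grip in N (left out, the last holds). Time passes only in rows, so rows that repeat a pose let the fingers close, or fill a call up. It gives the time, the measured TCP pose, the force and the opening at its end, in the units of the state.
- get_state(): the state, without advancing time (a new reading comes with each control period).
- get_image(name): name is "side" or "top" or "wrist"; returns a dict with "image" (400x640x3 uint8, red, green, blue), "fx", "fy", "cx", "cy" (pixels), "position" and "rotation" of the camera in the world; the wrist camera has in their place "tool_from_camera" (4x4, takes a point from camera to tool coordinates, whose origin is the TCP and whose axes are the flange's). Camera axes: x right, y down, z forward; pixel columns grow to the right and rows downward; lengths in m; the calibration is good to about 2 mm. A picture is of the moment at which its call begins: read the wrist's pose just before it. There is no depth.
- close_job(): hands the job in, once; it reports no verdict.
The state is a dict: "time": time; "joint_positions": joint angles; "qd": joint speeds; "joint_torque": joint torques, N m; "position": TCP position; "tool_rot": TCP orientation; "ft_force": force on the tool from outside, world axes, zero at the start; "torque": the same for the moment, N m; "grip_width": opening from 0.0 (shut) to 1.0 (fully open).
Only numpy, scipy, OpenCV 4.12 (cv2) and the standard library are available. Lean on these libraries where they do the work, as an engineer would, in place of code of your own. Each camera call takes 0.05 s, during which the arm holds its last target. There are 200 camera calls.

## Task

Stand the full blue detergent cartridge in the well of the dosing unit, then push the clear sliding hood shut over it until its latch clicks and the hood stays shut by itself. Push by feel, with never more than 20 N on the unit: the latch block is adjustable, so where the latch catches is not known to the millimetre. Leave the grey spent cartridge, the soap bottle and the bowl where they stand, and let go of everything.

Things in the scene. Friction and masses are not known exactly. Their poses are not given: they have to be found in the camera images.
- full_center (a point): Centre of the full cartridge: a loose upright blue cylinder with a white top, 36 mm in diameter, 75 mm tall, 100 to 200 g. The point is half-way up on its axis; its z axis points up along the cylinder. It and the spent cartridge stand on the counter, one on the robot's left and one on its right; which is where varies.
- spent_center (a point): Centre (half-way up) of the spent cartridge: same shape and size, but grey with a white top. Leave it alone.
- unit: The dosing unit, a white housing 130 mm (its x) by 390 mm (its y) by 45 mm high, fixed to the counter; origin at the centre of its underside, x and y along its sides, z up. Its flat top (the deck) is 45 mm above the counter. The latch block stands at its -y end; the open hood parks over its +y half.
- latch (a point): Nominal middle of the grey latch block on the deck (50 mm wide, 68 mm long in y, up to 64 mm high), at (0, -148, 77) mm in the unit's frame. The block is set anywhere within 14 mm of this along y, so the catch snaps in at a hood reading between -0.013 and +0.015 (not measured: feel for it). Some 3 mm past that, a rubber bumper adds about 8 N per mm; 3 mm further is a hard stop.
- well (a point): Centre of the mouth of the square well in the deck, at deck height, at (0, -50, 45) mm in the unit's frame; same axes as the unit. The well is 44 mm by 44 mm and 35 mm deep, so a seated cartridge has 4 mm of play all round and stands 40 mm above the deck, under the ceiling of the shut hood (52 mm above the deck).
- hood (a joint): Travel of the clear hood along the unit's y, in m: about 0 shut, 0.185 fully open (towards +y); push towards the unit's -y to shut. Friction about 1.5 N. Over the last 36 mm or so a spring pushes back (3 to 7 N) and the sprung catch adds more just before it snaps in (peak 10 to 13 N in all). Let go latched, it stays under 0.017; unlatched, it springs back beyond 0.021.
- hood_roof (a point): Centre of the clear hood's roof, on its upper face, 56 mm above the deck; moves with the hood. The hood is 106 mm (unit's x) by 90 mm (unit's y), closed on three sides and open at its -y end, where a steel tongue 30 mm wide reaches 55 mm ahead at roof height; shut, it is centred over the well.
- hood_handle (a point): Centre of the black upright handle bar on the hood's roof: 60 mm (unit's x) by 12 mm (unit's y) by 32 mm high, its top 133 mm above the counter; moves with the hood. Its +y face, 6 mm from this point, is the face to push, and is nearly flush (1 mm) with the hood's +y end wall. Same axes as the unit.
- soap: White soap bottle with black cap, 64 mm in diameter, 150 mm tall, beyond the unit; origin at the centre of its underside. Leave it alone.
- bowl: White ceramic bowl, 110 mm across, 50 mm high, beyond the unit; origin at the centre of its underside. Leave it alone.
Not all that is in view belongs to the job. Of the things shaped like the part that bears full_center, the blue one is meant.

How it is judged:
By the outcome, as a careful person would: the job done as asked, in the order asked, and still so for the second after the job is handed in, with the robot touching nothing.
It also fails if it takes over 58 s, if anything falls off the work surface, if the arm or the gripper's body presses on something with over 40 N, if the wrist force passes 120 N, or if a joint passes its speed limit or range.

## Working session

There is one attempt and no reset: what is moved stays moved. The work goes in short steps, Python scripts to look and compute and a shell command to move; the robot and the scene stay as the last step left them, time stands still between calls to the robot, and variables do not carry over. Pictures are saved under pics/ and viewed, about 8 in all and at most 12, crops included, and the job is handed in when it is done.

```bash
mkdir -p pics
cat > h.py <<'E'
from bench import *
import numpy as np, cv2
from scipy.spatial.transform import Rotation as R
def ray(c,u,v):
    d=np.array([(u-c["cx"])/c["fx"],(v-c["cy"])/c["fy"],1.])
    return np.array(c["position"]),np.array(c["rotation"])@d
def onplane(c,u,v,z):
    p,d=ray(c,u,v); return p+d*(z-p[2])/d[2]
def save(n,im): cv2.imwrite("pics/"+n,cv2.cvtColor(im,cv2.COLOR_RGB2BGR))
E
python3 - <<'E'
from h import *
s=get_state();print(s["position"],s["tool_rot"],s["grip_width"],s["ft_force"])
for n in("top","side"):
    c=get_image(n);save(n+"0.png",c["image"]);np.save(n+".npy",c,allow_pickle=True)
    print(n,c["fx"],c["cx"],c["cy"],c["position"],np.array(c["rotation"]).round(3).tolist())
E
```

```text
[0.22260453 0.61009208 0.2214204 ] [-0.54655473 -3.09343923  0.00309401] 1.0006056914076114 [-0.74780634  0.35759251  0.20432708]
top 510.29026043788446 312.410984714036 203.7272623525982 [ 0.3609802  -0.01291015  1.19440867] [-2.14, 2.089, -0.217]
side 386.1790733376505 313.39309457571323 202.15363686083492 [ 0.36230306 -0.6690553   0.51545936] [-2.102, 0.351, -0.174]
```

View pics/top0.png

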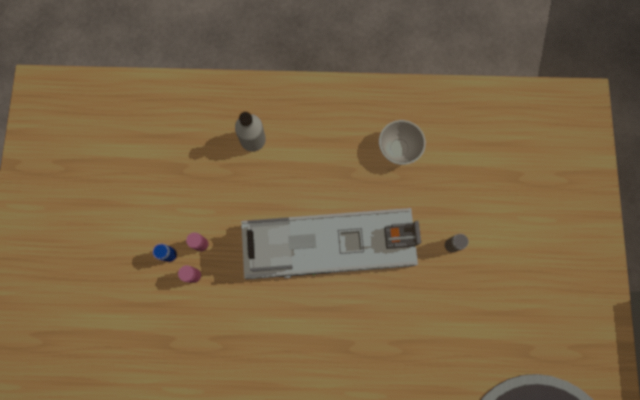

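View pics/side0.png

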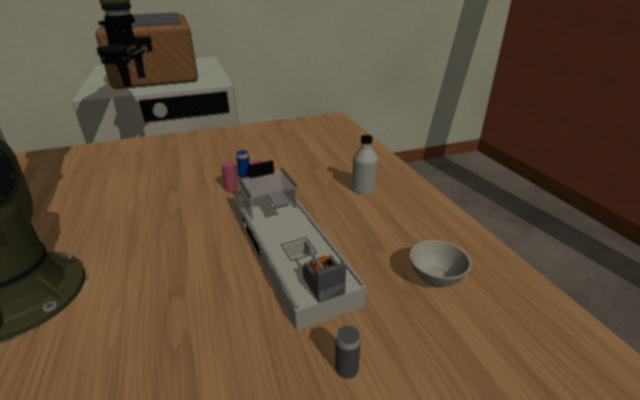

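The blue cartridge is on the left at top (165,253), with two pink objects close by at (197,242) and (188,274). The grey cartridge is on the right at (457,242). The well is at (351,241), the latch block at (401,236) and the open hood at (268,245). Next I'll calibrate these to world positions.

```bash
sed -i 's/np.array(c\["rotation"\])@d/R.from_rotvec(c["rotation"]).as_matrix()@d/' h.py
python3 - <<'E'
from h import *
c=np.load("top.npy",allow_pickle=True).item()
def proj(p):
    q=R.from_rotvec(c["rotation"]).as_matrix().T@(np.array(p)-c["position"]);return q[:2]/q[2]*c["fx"]+[c["cx"],c["cy"]]
print("base px",proj([0,0,0]),proj([.1,0,0]))
im=c["image"];hsv=cv2.cvtColor(im,cv2.COLOR_RGB2HSV)
def show(n,m,z):
    k,l,st,ce=cv2.connectedComponentsWithStats(m.astype(np.uint8))
    for i in range(1,k):
        if st[i,4]>25: print(n,st[i],ce[i].round(1),onplane(c,*ce[i],z).round(4))
H,S,V=[hsv[...,i].astype(int) for i in range(3)]
show("blue",(H>100)&(H<130)&(S>120),.05)
show("pink",(H>150)&(H<180)&(S>70),.03)
w=((S<60)&(V>110)).astype(np.uint8);w[:200]=0;w[300:]=0;w[:,:235]=0;w[:,425:]=0
w=cv2.morphologyEx(w,cv2.MORPH_CLOSE,np.ones((9,9)))
ct=max(cv2.findContours(w,0,2)[0],key=cv2.contourArea);print("unit rect",cv2.minAreaRect(ct))
for u,v in cv2.boxPoints(cv2.minAreaRect(ct)): print((u,v),onplane(c,u,v,.045).round(4))
for n,u,v,z in[("well",351,241,.045),("bar",251,244,.133),("blue top",161,251,.075),("grey top",459,241,.075)]: print(n,onplane(c,u,v,z).round(4))
a=im[195:295,130:240];b=im[195:295,235:435]
save("cr.png",np.vstack([cv2.resize(np.hstack([a,np.zeros((100,90,3),np.uint8)]),(800,400))[:, :440].copy() if 0 else cv2.resize(im[200:290,130:290],(800,450))]))
save("cr.png",np.vstack([cv2.resize(im[205:285,140:300],(600,300),interpolation=2),cv2.resize(im[205:285,280:440],(600,300),interpolation=2)]))
E
```

```text
base px [300.40969011 480.41499495] [301.72957461 430.67625144]
blue [154 245  13  14 144] [160.1 251.1] [0.4802 0.328  0.05  ]
blue [165 248  10  13  69] [170.7 254.9] [0.4724 0.3034 0.05  ]
pink [187 233  20  17 256] [196.4 241.3] [0.5068 0.2527 0.03  ]
pink [178 266  23  16 275] [188.6 273.9] [0.4324 0.265  0.03  ]
unit rect ((328.83526611328125, 242.35879516601562), (56.678714752197266, 172.79722595214844), 85.60128784179688)
(np.float32(240.51761), np.float32(220.7294)) [0.5547 0.1519 0.045 ]
(np.float32(412.80585), np.float32(207.47644)) [ 0.5953 -0.2421  0.045 ]
(np.float32(417.15292), np.float32(263.9882)) [ 0.466  -0.2498  0.045 ]
(np.float32(244.86469), np.float32(277.24115)) [0.4271 0.1355 0.045 ]
well [ 0.5143 -0.1007  0.045 ]
bar [0.4911 0.1148 0.133 ]
blue top [0.478  0.3185 0.075 ]
grey top [ 0.5162 -0.337   0.075 ]
```

View pics/cr.png

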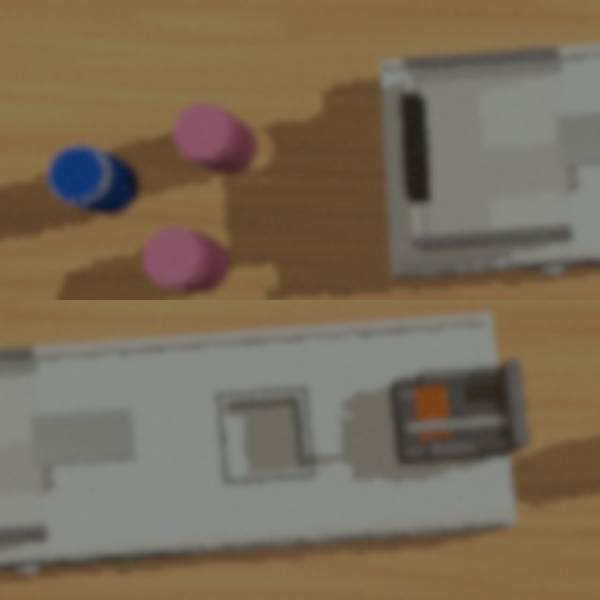

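```bash
python3 -m jog '[[40,-45,-5,-0.17],[80,-90,-15,-0.34],[120,-135,-25,-0.51],[160,-180,-35,-0.68],[200,-225,-45,-0.85],[235,-265,-55,-1.02],[255,-292,-66,-1.12],[255,-292,-66,-1.12]]' 0.5
python3 - <<'E'
from h import *
s=get_state();c=get_image("wrist");T=np.array(c["tool_from_camera"])
M=np.eye(4);M[:3,:3]=R.from_rotvec(s["tool_rot"]).as_matrix();M[:3,3]=s["position"]
W=M@T;c["position"]=W[:3,3];c["rotation"]=R.from_matrix(W[:3,:3]).as_rotvec()
print(s["position"],s["tool_rot"],W.round(3))
hsv=cv2.cvtColor(c["image"],cv2.COLOR_RGB2HSV);H,S,V=[hsv[...,i].astype(int) for i in range(3)]
k,l,st,ce=cv2.connectedComponentsWithStats(((H>100)&(H<130)&(S>120)).astype(np.uint8))
for i in range(1,k):
    if st[i,4]>100: print(st[i],ce[i],onplane(c,*ce[i],.075))
save("w1.png",c["image"]);np.save("w1.npy",c,allow_pickle=True)
E
```

```text
time: 1.1
position: [0.4787, 0.3155, 0.1551]
tool_rot: [2.112, 2.325, -0.004]
ft_force: [-0.9, 0.2, 0.2]
grip_width: 0.748
[0.47873358 0.31545503 0.1551246 ] [ 2.11203268  2.325023   -0.00433966] [[ 0.995  0.093  0.025  0.471]
 [ 0.096 -0.956 -0.276  0.391]
 [-0.002  0.277 -0.961  0.317]
 [ 0.     0.     0.     1.   ]]
[ 296  175   40   38 1203] [315.33499584 193.49459684] [0.47664646 0.32231188 0.075     ]
```

View pics/w1.png

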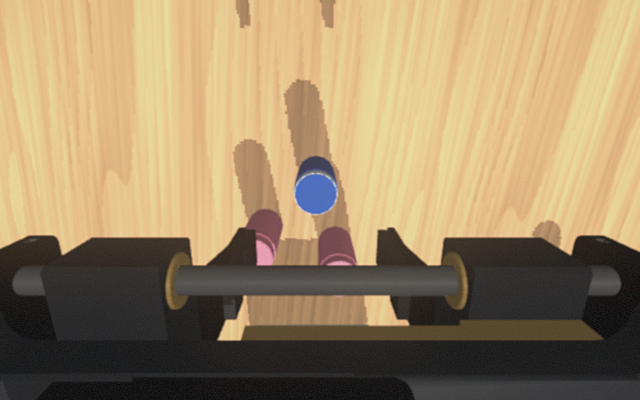

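The blue top is at wrist pixel (315,193), between the fingers, and the pink objects sit behind and clear of the jaw sides. I'll descend now.

```bash
python3 -m jog '[[-1,3,-5,0],[-1,3,-25,0],[-1,3,-50,0],[-1,3,-75,0],[-1,3,-95,0],[-1,3,-110,0],[-1,3,-115,0],[-1,3,-115,0]]' 0.5
python3 -m jog '[[0,0,0,0],[0,0,0,0],[0,0,0,0],[0,0,0,0],[0,0,0,0],[0,0,0,0],[0,0,0,0],[0,0,0,0]]' -1 15
```

```text
time: 2.15
position: [0.4766, 0.3222, 0.0417]
tool_rot: [-2.105, -2.332, -0.0]
ft_force: [0.5, -0.2, -0.4]
grip_width: 0.749
time: 3.15
position: [0.477, 0.3217, 0.0418]
tool_rot: [2.106, 2.331, 0.001]
ft_force: [0.6, 0.5, 2.4]
grip_width: 0.409
```

```bash
python3 -m jog '[[0,0,10,0],[0,0,40,0],[0,0,80,0],[0,0,120,0],[0,0,150,0],[2,-10,170,0],[8,-60,175,0],[12,-115,175,0]]' -1 15
python3 -m jog '[[6,-55,0,0],[12,-110,0,0],[18,-165,0,0],[23,-220,0,0],[28,-275,0,0],[28,-335,0,0],[28,-362,0,0],[28,-362,0,0]]' -1 15
cat >> h.py <<'E'
def wrist():
    s=get_state();c=get_image("wrist");T=np.array(c["tool_from_camera"])
    M=np.eye(4);M[:3,:3]=R.from_rotvec(s["tool_rot"]).as_matrix();M[:3,3]=s["position"]
    W=M@T;c["position"]=W[:3,3];c["rotation"]=R.from_matrix(W[:3,:3]).as_rotvec();c["s"]=s
    return c
E
python3 - <<'E'
from h import *
c=wrist();print(c["s"]["position"],c["s"]["grip_width"]);save("w2.png",c["image"]);np.save("w2.npy",c,allow_pickle=True)
E
```

```text
time: 4.15
position: [0.4888, 0.2049, 0.2166]
tool_rot: [2.105, 2.332, -0.001]
ft_force: [0.4, -0.5, -2.1]
grip_width: 0.408
time: 5.15
position: [0.5151, -0.1592, 0.2162]
tool_rot: [-2.114, -2.324, 0.003]
ft_force: [-0.6, 1.3, -2.0]
grip_width: 0.409
[ 0.51508383 -0.15915972  0.21618893] 0.40909612697342046
```

View pics/w2.png

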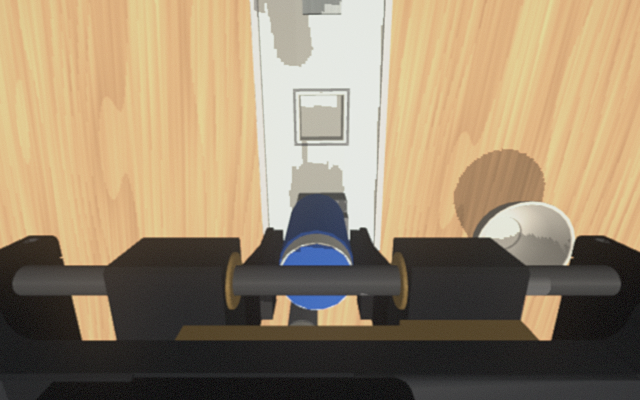

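The well rim spans about (293..349, 89..145) and the blue cartridge's top ellipse is at about (316,275). I'll cast both to get the offset.

Run:
```python
from h import *
c=np.load("w2.npy",allow_pickle=True).item()
for u,v in[(293,89),(349,89),(349,145),(294,145),(299,95),(344,95),(344,140),(299,140),(321,117)]: print(u,v,onplane(c,u,v,.045).round(4))
p=np.array(c["s"]["position"]);print("cart",onplane(c,316,276,p[2]-.0418+.075))
print("rim dir L",onplane(c,252,20,.045),onplane(c,267,235,.045),"R",onplane(c,386,20,.045),onplane(c,379,230,.045))
g=cv2.cvtColor(c["image"],cv2.COLOR_RGB2GRAY);print(g[117,285:358]);print(g[80:155,321])
```

```text
293 89 [ 0.4833 -0.0744  0.045 ]
349 89 [ 0.5378 -0.0692  0.045 ]
349 145 [ 0.5444 -0.1233  0.045 ]
294 145 [ 0.4885 -0.1286  0.045 ]
299 95 [ 0.4896 -0.0794  0.045 ]
344 95 [ 0.5336 -0.0752  0.045 ]
344 140 [ 0.5388 -0.1187  0.045 ]
299 140 [ 0.4931 -0.1231  0.045 ]
321 117 [ 0.5132 -0.0983  0.045 ]
cart [ 0.514364   -0.1581813   0.24938893]
rim dir L [ 0.44101979 -0.01735984  0.045     ] [ 0.46624614 -0.23045786  0.045     ] R [ 0.5643932  -0.00568489  0.045     ] [ 0.58872608 -0.21274443  0.045     ]
[232 231 231 232 232 232 232 227 199 154 158 207 232 225 188 148 160 183
 184 182 183 179 183 185 183 182 183 184 182 182 186 185 182 184 183 184
 185 183 183 184 181 183 184 182 185 182 184 181 184 182 182 183 184 183
 180 164 128 119 166 218 225 190 150 150 199 232 234 233 232 231 233 232
 232]
[231 230 232 231 231 232 233 229 194 149 153 184 202 225 221 213 226 231
 231 231 231 231 232 232 231 217 192 181 184 186 183 183 184 183 184 184
 183 185 183 183 183 183 181 183 182 182 183 181 182 182 181 184 182 182
 183 177 145 118 114 129 179 225 210 161 140 166 226 233 231 232 231 231
 231 232 231]
```

```bash
python3 -m jog '[[0,30,0,0],[-0.5,59,0,0],[-0.5,59,-20,0],[-0.5,59,-50,0],[-0.5,59,-80,0],[-0.5,59,-105,0],[-0.5,59,-111,0],[-0.5,59,-111,0]]' -1 15
python3 - <<'E'
from h import *
c=wrist();print(c["s"]["position"],c["s"]["ft_force"]);save("w3.png",c["image"]);np.save("w3.npy",c,allow_pickle=True)
d=get_image("side");a=d["image"][150:330,200:400];save("s3.png",np.vstack([cv2.resize(c["image"],(480,300)),cv2.resize(a,(480,300),interpolation=2)]))
E
```

```text
time: 6.2
position: [0.5162, -0.0955, 0.1057]
tool_rot: [-2.105, -2.332, 0.0]
ft_force: [0.5, -0.7, -2.0]
grip_width: 0.409
[ 0.51624202 -0.09550474  0.10570314] [ 0.51086284 -0.65928467 -2.01350444]
```

View pics/s3.png

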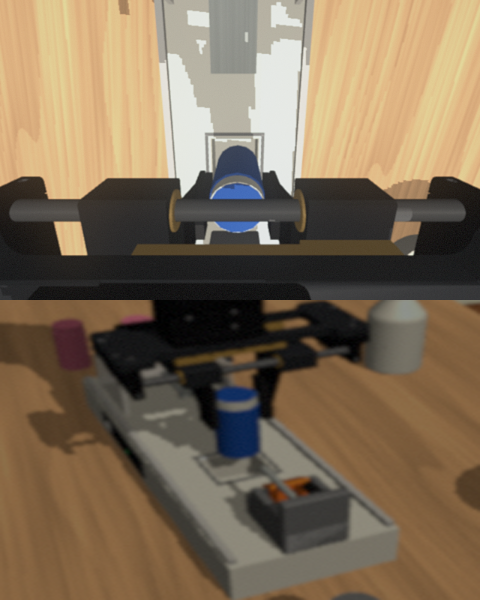

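Run:
```python
from h import *
c=np.load("w3.npy",allow_pickle=True).item()
g=cv2.cvtColor(c["image"],cv2.COLOR_RGB2GRAY)
print(g[185,268:360].tolist());print(g[170:200,300].tolist(),g[170:200,285].tolist())
A,B=onplane(c,275,179,.045),onplane(c,352,179,.045);print(A,B,np.linalg.norm(A-B))
yd=np.array([-.1,.995,0]);print("well",(A+B)/2-yd*.027)
print("cart",onplane(c,317,276,.1057-.0418+.075),get_state()["position"])
```

```text
[231, 232, 233, 232, 224, 185, 150, 140, 144, 190, 231, 232, 227, 213, 181, 158, 155, 161, 200, 227, 228, 225, 225, 225, 226, 226, 225, 226, 226, 225, 225, 225, 226, 226, 223, 221, 221, 222, 222, 221, 223, 227, 226, 226, 228, 226, 226, 227, 226, 226, 227, 225, 225, 226, 226, 226, 225, 225, 226, 226, 225, 225, 225, 225, 226, 225, 210, 178, 173, 182, 194, 189, 169, 146, 141, 161, 191, 220, 232, 223, 182, 148, 143, 151, 197, 231, 234, 231, 232, 231, 232, 232]
[181, 180, 180, 181, 181, 179, 158, 120, 106, 103, 118, 156, 175, 169, 179, 226, 234, 233, 229, 201, 180, 178, 179, 179, 178, 178, 180, 183, 171, 131] [179, 176, 185, 187, 189, 186, 163, 127, 109, 110, 119, 164, 196, 227, 216, 161, 138, 136, 132, 129, 131, 130, 132, 129, 128, 127, 125, 124, 123, 127]
[ 0.48438479 -0.07538094  0.045     ] [ 0.53828732 -0.06982217  0.045     ] 0.05418839409750799
well [ 0.51403605 -0.09946656  0.045     ]
cart [ 0.51591932 -0.09452194  0.1389    ] [ 0.51710579 -0.09604924  0.10665823]
```

```bash
python3 -m jog '[[-2,-4,0,0],[-2,-4,0,0],[-2,-4,0,0],[-2,-4,-8,0],[-2,-4,-16,0],[-2,-4,-24,0],[-2,-4,-24,0],[-2,-4,-24,0]]' -1 15
```

```text
time: 7.3
position: [0.5144, -0.1004, 0.0816]
tool_rot: [2.106, 2.331, -0.0]
ft_force: [-0.5, 0.3, -1.0]
grip_width: 0.41
```

```bash
python3 -m jog '[[0,0,-6,0],[0,0,-12,0],[0,0,-18,0],[0,0,-23,0],[0,0,-26,0],[0,0,-27,0],[0,0,-28,0],[0,0,-28,0]]' -1 15
```

```text
time: 8.3
position: [0.5144, -0.1003, 0.0537]
tool_rot: [2.106, 2.331, 0.0]
ft_force: [-0.0, 0.0, -1.9]
grip_width: 0.41
```

```bash
python3 -m jog '[[0,0,-1,0],[0,0,-2,0],[0,0,-2,0],[0,0,-2,0],[0,0,-2,0],[0,0,-2,0],[0,0,-2,0],[0,0,-2,0]]' 0.3 15
python3 -m jog '[[0,0,10,0],[0,0,30,0],[0,0,60,0],[0,0,90,0],[0,0,120,0],[0,0,150,0],[0,0,160,0],[0,0,160,0]]' 0.3
python3 -m jog '[[0,60,0,0],[0,60,0,0],[-4,110,0,0],[-10,165,0,0],[-15,220,0,0],[-22,265,0,0],[-25,278,0,0],[-25,278,0,0]]' -1
python3 - <<'E'
from h import *
c=wrist();print(c["s"]["position"],c["s"]["ft_force"]);d=get_image("side");t=get_image("top")
np.save("top4.npy",t,allow_pickle=True)
save("s4.png",np.vstack([cv2.resize(t["image"][200:290,220:440],(640,262),interpolation=2),cv2.resize(d["image"][150:330,200:400],(360,324),interpolation=2)[:, :].copy() if 0 else cv2.resize(d["image"][150:330,180:400],(640,330),interpolation=2)]))
E
```

```text
time: 9.3
position: [0.5143, -0.1004, 0.0516]
tool_rot: [2.106, 2.331, 0.0]
ft_force: [0.8, 0.3, -0.3]
grip_width: 0.65
time: 10.3
position: [0.5145, -0.1004, 0.2119]
tool_rot: [2.106, 2.33, 0.001]
ft_force: [0.2, 1.2, -0.6]
grip_width: 0.651
time: 11.3
position: [0.4888, 0.1774, 0.2105]
tool_rot: [2.105, 2.332, -0.004]
ft_force: [-0.3, -0.3, -0.1]
grip_width: 0.003
[0.48878707 0.17736291 0.21047944] [-0.3112428  -0.28300457 -0.14462606]
```

View pics/s4.png

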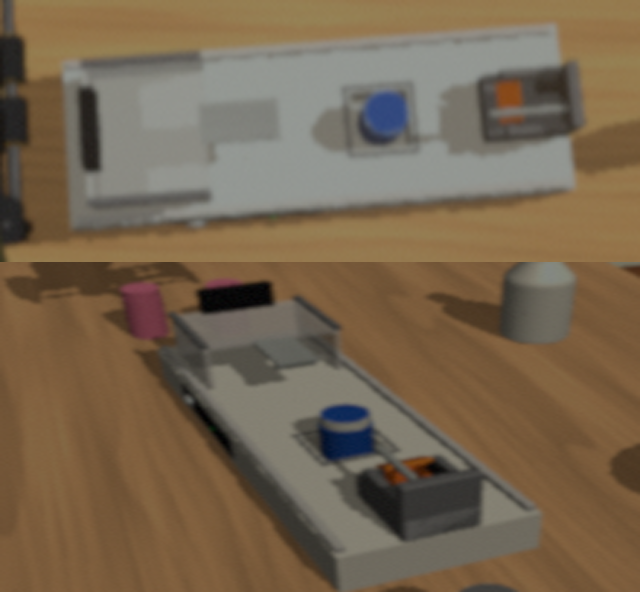

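The cartridge is seated upright in the well and the hood is still fully open. Next I'll go down behind the handle with closed fingers.

```bash
python3 -m jog '[[-2,0,-10,0],[-2,0,-30,0],[-2,0,-50,0],[-2,0,-70,0],[-2,0,-85,0],[-2,0,-98,0],[-2,0,-98,0],[-2,0,-98,0]]' -1
python3 -m jog '[[0.5,-5,0,0],[1,-10,0,0],[1.5,-15,0,0],[2,-20,0,0],[2.5,-25,0,0],[3,-30,0,0],[3.5,-35,0,0],[4,-40,0,0]]' -1
python3 - <<'E'
from h import *
s=get_state();print(s["position"],s["ft_force"])
E
```

```text
time: 12.45
position: [0.4878, 0.1778, 0.1141]
tool_rot: [2.106, 2.33, 0.001]
ft_force: [0.4, 0.1, 0.1]
grip_width: 0.01
time: 13.45
position: [0.4913, 0.1373, 0.1136]
tool_rot: [2.106, 2.331, 0.0]
ft_force: [-0.6, -0.2, -0.2]
grip_width: 0.005
[0.49131718 0.13733349 0.1135744 ] [-0.56648635 -0.24882207 -0.22160691]
```

```bash
python3 -m jog '[[0.3,-3,0,0],[0.6,-6,0,0],[0.9,-9,0,0],[1.2,-12,0,0],[1.8,-18,0,0],[2.6,-26,0,0],[3.4,-34,0,0],[4.2,-42,0,0]]' -1
python3 -m jog '[[0.8,-8,0,0],[1.6,-16,0,0],[2.4,-24,0,0],[3.2,-32,0,0],[4,-40,0,0],[4.8,-48,0,0],[5.6,-56,0,0],[6,-60,0,0]]' -1
python3 - <<'E'
from h import *
t=get_image("top");s=get_state();print(s["position"],s["ft_force"])
w=get_image("wrist")
save("s5.png",np.vstack([cv2.resize(t["image"][200:290,220:440],(640,262),interpolation=2),cv2.resize(w["image"],(480,300)) if 0 else cv2.resize(get_image("side")["image"][130:330,180:400],(640,330))]))
E
```

```text
time: 14.45
position: [0.4956, 0.0949, 0.1136]
tool_rot: [2.107, 2.33, 0.0]
ft_force: [0.4, 1.7, -1.9]
grip_width: 0.003
time: 15.45
position: [0.5016, 0.0349, 0.1137]
tool_rot: [2.107, 2.33, -0.0]
ft_force: [1.6, 2.5, -0.5]
grip_width: 0.003
[0.50153729 0.03441328 0.11366944] [0.92946893 0.17717381 0.46793411]
```

View pics/s5.png

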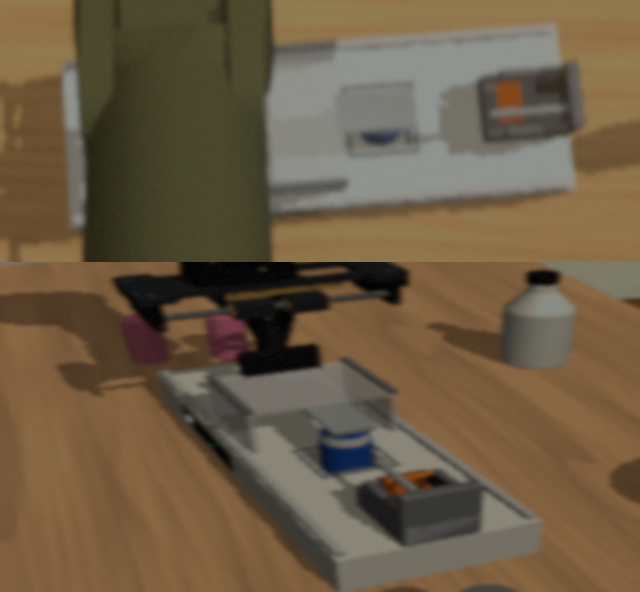

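```bash
python3 -m jog '[[0.6,-6,0,0],[1.2,-12,0,0],[1.8,-18,0,0],[2.4,-24,0,0],[3,-30,0,0],[3.6,-36,0,0],[4.2,-42,0,0],[4.8,-48,0,0]]' -1
python3 -m jog '[[0.1,-1,0,0],[0.2,-2,0,0],[0.3,-3,0,0],[0.4,-4,0,0],[0.5,-5,0,0],[0.6,-6,0,0],[0.7,-7,0,0],[0.8,-8,0,0]]' -1
```

```text
time: 16.6
position: [0.5062, -0.0128, 0.1135]
tool_rot: [-2.106, -2.331, 0.0]
ft_force: [-1.9, 1.6, -0.4]
grip_width: 0.004
time: 17.6
position: [0.5073, -0.0204, 0.1137]
tool_rot: [2.106, 2.331, 0.0]
ft_force: [-0.1, 2.2, -0.1]
grip_width: 0.005
```

```bash
python3 -m jog '[[0.1,-0.6,0,0],[0.1,-1.2,0,0],[0.2,-1.8,0,0],[0.2,-2.4,0,0],[0.3,-3,0,0],[0.4,-3.6,0,0],[0.4,-4,0,0],[0.4,-4,0,0]]' -1
python3 -m jog '[[0.1,-0.6,0,0],[0.1,-1.2,0,0],[0.2,-1.8,0,0],[0.2,-2.4,0,0],[0.3,-3,0,0],[0.4,-3.6,0,0],[0.4,-4,0,0],[0.4,-4,0,0]]' -1
```

```text
time: 18.6
position: [0.5076, -0.0244, 0.1137]
tool_rot: [2.106, 2.33, 0.0]
ft_force: [0.5, 4.0, 0.7]
grip_width: 0.004
time: 19.6
position: [0.508, -0.0284, 0.1137]
tool_rot: [2.106, 2.331, 0.0]
ft_force: [0.6, 5.3, 1.3]
grip_width: 0.004
```

```bash
python3 -m jog '[[0,-0.4,0,0],[0.1,-0.8,0,0],[0.1,-1.2,0,0],[0.2,-1.6,0,0],[0.2,-2,0,0],[0.2,-2.4,0,0],[0.3,-2.8,0,0],[0.3,-3,0,0]]' -1
python3 -m jog '[[0,-0.4,0,0],[0.1,-0.8,0,0],[0.1,-1.2,0,0],[0.2,-1.6,0,0],[0.2,-2,0,0],[0.2,-2.4,0,0],[0.3,-2.8,0,0],[0.3,-3,0,0]]' -1
```

```text
time: 20.6
position: [0.5083, -0.0312, 0.1136]
tool_rot: [2.106, 2.331, 0.001]
ft_force: [1.1, 5.6, -0.3]
grip_width: 0.008
time: 21.6
position: [0.5086, -0.034, 0.1136]
tool_rot: [-2.106, -2.331, -0.001]
ft_force: [1.1, 6.2, 0.2]
grip_width: 0.01
```

```bash
python3 -m jog '[[0,-0.4,0,0],[0.1,-0.8,0,0],[0.1,-1.2,0,0],[0.2,-1.6,0,0],[0.2,-2,0,0],[0.2,-2,0,0],[0.2,-2,0,0],[0.2,-2,0,0]]' -1
```

```text
time: 22.6
position: [0.5088, -0.036, 0.1136]
tool_rot: [-2.106, -2.331, -0.001]
ft_force: [0.7, 5.0, 1.7]
grip_width: 0.004
```

```bash
python3 -m jog '[[0,-0.4,0,0],[0.1,-0.8,0,0],[0.1,-1.2,0,0],[0.2,-1.6,0,0],[0.2,-2,0,0],[0.2,-2,0,0],[0.2,-2,0,0],[0.2,-2,0,0]]' -1
```

```text
time: 23.6
position: [0.509, -0.0378, 0.1137]
tool_rot: [-2.106, -2.331, -0.001]
ft_force: [0.7, 5.5, 1.0]
grip_width: 0.008
```

```bash
python3 -m jog '[[0,-0.4,0,0],[0.1,-0.8,0,0],[0.1,-1.2,0,0],[0.2,-1.6,0,0],[0.2,-2,0,0],[0.2,-2,0,0],[0.2,-2,0,0],[0.2,-2,0,0]]' -1
```

```text
time: 24.6
position: [0.5092, -0.0397, 0.1136]
tool_rot: [-2.106, -2.331, -0.001]
ft_force: [1.6, 6.2, 1.9]
grip_width: 0.004
```

```bash
python3 -m jog '[[0,-0.4,0,0],[0.1,-0.8,0,0],[0.1,-1.2,0,0],[0.2,-1.6,0,0],[0.2,-2,0,0],[0.2,-2,0,0],[0.2,-2,0,0],[0.2,-2,0,0]]' -1
```

```text
time: 25.6
position: [0.5093, -0.0411, 0.1137]
tool_rot: [-2.105, -2.331, -0.002]
ft_force: [1.2, 7.5, 1.7]
grip_width: 0.005
```

```bash
python3 -m jog '[[0,-0.4,0,0],[0.1,-0.8,0,0],[0.1,-1.2,0,0],[0.2,-1.6,0,0],[0.2,-2,0,0],[0.2,-2,0,0],[0.2,-2,0,0],[0.2,-2,0,0]]' -1
```

```text
time: 26.6
position: [0.5094, -0.042, 0.1137]
tool_rot: [-2.103, -2.331, -0.003]
ft_force: [0.5, 9.7, 1.5]
grip_width: 0.008
```

```bash
python3 -m jog '[[0,-0.4,0,0],[0.1,-0.8,0,0],[0.1,-1.2,0,0],[0.1,-1.5,0,0],[0.1,-1.5,0,0],[0.1,-1.5,0,0],[0.1,-1.5,0,0],[0.1,-1.5,0,0]]' -1
```

```text
time: 27.6
position: [0.5095, -0.0431, 0.1137]
tool_rot: [-2.103, -2.331, -0.004]
ft_force: [0.6, 9.7, 1.6]
grip_width: 0.008
```

```bash
python3 -m jog '[[0,-0.4,0,0],[0.1,-0.8,0,0],[0.1,-1.2,0,0],[0.1,-1.5,0,0],[0.1,-1.5,0,0],[0.1,-1.5,0,0],[0.1,-1.5,0,0],[0.1,-1.5,0,0]]' -1
```

```text
time: 28.6
position: [0.5096, -0.0443, 0.1137]
tool_rot: [-2.102, -2.331, -0.004]
ft_force: [1.0, 10.5, 2.4]
grip_width: 0.002
```

```bash
python3 -m jog '[[0,-0.4,0,0],[0.1,-0.8,0,0],[0.1,-1.2,0,0],[0.1,-1.5,0,0],[0.1,-1.5,0,0],[0.1,-1.5,0,0],[0.1,-1.5,0,0],[0.1,-1.5,0,0]]' -1
```

```text
time: 29.6
position: [0.5097, -0.0455, 0.1137]
tool_rot: [-2.102, -2.33, -0.004]
ft_force: [-0.1, 10.6, 2.5]
grip_width: 0.005
```

```bash
python3 -m jog '[[0,-0.4,0,0],[0.1,-0.8,0,0],[0.1,-1.2,0,0],[0.1,-1.5,0,0],[0.1,-1.5,0,0],[0.1,-1.5,0,0],[0.1,-1.5,0,0],[0.1,-1.5,0,0]]' -1
```

```text
time: 30.6
position: [0.5099, -0.0466, 0.1137]
tool_rot: [-2.102, -2.331, -0.005]
ft_force: [1.2, 12.0, 3.1]
grip_width: 0.001
```

```bash
python3 -m jog '[[0,-0.4,0,0],[0.1,-0.8,0,0],[0.1,-1.2,0,0],[0.1,-1.5,0,0],[0.1,-1.5,0,0],[0.1,-1.5,0,0],[0.1,-1.5,0,0],[0.1,-1.5,0,0]]' -1
```

```text
time: 31.6
position: [0.51, -0.0477, 0.1137]
tool_rot: [-2.101, -2.331, -0.005]
ft_force: [-0.1, 11.7, 2.3]
grip_width: 0.004
```

```bash
python3 -m jog '[[0,-0.4,0,0],[0.1,-0.8,0,0],[0.1,-1.2,0,0],[0.1,-1.5,0,0],[0.1,-1.5,0,0],[0.1,-1.5,0,0],[0.1,-1.5,0,0],[0.1,-1.5,0,0]]' -1
```

```text
time: 32.6
position: [0.5101, -0.0489, 0.1137]
tool_rot: [-2.101, -2.33, -0.006]
ft_force: [-0.4, 13.6, 1.8]
grip_width: 0.006
```

```bash
python3 -m jog '[[0,-0.3,0,0],[0.1,-0.6,0,0],[0.1,-0.9,0,0],[0.1,-1.2,0,0],[0.1,-1.2,0,0],[0.1,-1.2,0,0],[0.1,-1.2,0,0],[0.1,-1.2,0,0]]' -1
```

```text
time: 33.6
position: [0.5105, -0.0527, 0.1137]
tool_rot: [-2.104, -2.331, -0.003]
ft_force: [1.7, 8.0, 1.1]
grip_width: 0.008
```

The catch snapped: force fell from 13.6 to 8 N and the tool jumped 3.8 mm. I'll back off gently and see if the hood follows.

```bash
python3 -m jog '[[0,1,0,0],[-0.1,2,0,0],[-0.2,3,0,0],[-0.3,4,0,0],[-0.4,5,0,0],[-0.5,6,0,0],[-0.6,7,0,0],[-0.6,7,0,0]]' -1
```

```text
time: 34.6
position: [0.5088, -0.047, 0.1133]
tool_rot: [-2.105, -2.33, 0.001]
ft_force: [-2.7, 4.0, 3.4]
grip_width: 0.009
```

```bash
python3 -m jog '[[0,1,0,0],[-0.1,2,0,0],[-0.2,3,0,0],[-0.3,3,0,0],[-0.4,3,0,0],[-0.4,3,0,0],[-0.4,3,0,0],[-0.4,3,0,0]]' -1
```

```text
time: 35.6
position: [0.5089, -0.0444, 0.1133]
tool_rot: [-2.106, -2.33, 0.0]
ft_force: [-2.9, 3.9, -2.4]
grip_width: 0.003
```

Run:
```python
from h import *
s=get_state();print(s["position"],s["ft_force"],s["torque"])
d=get_image("side");w=wrist();
save("s6.png",np.vstack([cv2.resize(w["image"],(480,300)),cv2.resize(d["image"][150:310,220:400],(480,300),interpolation=2)]))
```

```text
[ 0.50892946 -0.04443211  0.1133162 ] [-2.89114046  3.89841061 -2.36165803] [0.83417157 0.66439137 0.00276   ]
```

View pics/s6.png

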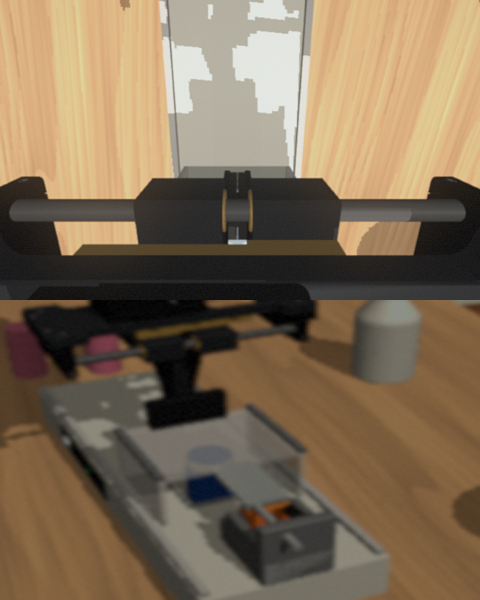

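```bash
python3 -m jog '[[-0.1,1,0,0],[-0.2,2,0,0],[-0.3,3,0,0],[-0.4,4,0,0],[-0.4,4,0,0],[-0.4,4,0,0],[-0.4,4,0,0],[-0.4,4,0,0]]' -1
```

```text
time: 36.7
position: [0.5091, -0.0404, 0.1138]
tool_rot: [2.106, 2.331, 0.001]
ft_force: [-0.8, 3.7, -0.8]
grip_width: 0.005
```

The hood followed the finger back at 3.7 N, so it isn't latched. The tool passed the crest but stopped short of the catch. I'll push again and carry on past the crest until the bumper begins to show.

```bash
python3 -m jog '[[0.3,-3,0,0],[0.6,-6,0,0],[0.8,-8,0,0],[1,-10,0,0],[1.1,-11.5,0,0],[1.3,-13,0,0],[1.4,-14,0,0],[1.4,-14,0,0]]' -1
```

```text
time: 37.7
position: [0.51, -0.0501, 0.1138]
tool_rot: [-2.101, -2.33, -0.006]
ft_force: [-2.4, 11.1, 1.6]
grip_width: 0.005
```

```bash
python3 -m jog '[[0,-0.3,0,0],[0.1,-0.6,0,0],[0.1,-0.9,0,0],[0.1,-1.2,0,0],[0.1,-1.5,0,0],[0.1,-1.5,0,0],[0.1,-1.5,0,0],[0.1,-1.5,0,0]]' -1
```

```text
time: 38.7
position: [0.5105, -0.0545, 0.1138]
tool_rot: [-2.105, -2.331, -0.003]
ft_force: [-1.1, 6.5, -0.1]
grip_width: 0.01
```

```bash
python3 -m jog '[[0,-0.3,0,0],[0.1,-0.6,0,0],[0.1,-0.9,0,0],[0.1,-1.2,0,0],[0.1,-1.5,0,0],[0.1,-1.5,0,0],[0.1,-1.5,0,0],[0.1,-1.5,0,0]]' -1
```

```text
time: 39.7
position: [0.5107, -0.056, 0.1138]
tool_rot: [-2.105, -2.331, -0.003]
ft_force: [-1.7, 5.8, -0.1]
grip_width: 0.002
```

```bash
python3 -m jog '[[0,-0.3,0,0],[0.1,-0.6,0,0],[0.1,-0.9,0,0],[0.1,-1.2,0,0],[0.1,-1.2,0,0],[0.1,-1.2,0,0],[0.1,-1.2,0,0],[0.1,-1.2,0,0]]' -1
```

```text
time: 40.7
position: [0.5107, -0.0565, 0.1138]
tool_rot: [-2.104, -2.331, -0.004]
ft_force: [-1.8, 8.4, -0.2]
grip_width: 0.004
```

The bumper is felt at y≈-0.056, about 3 mm past the catch, so it should be latched now. I'll back off.

```bash
python3 -m jog '[[-0.1,1,0,0],[-0.2,2,0,0],[-0.3,3,0,0],[-0.4,4,0,0],[-0.5,5,0,0],[-0.6,6,0,0],[-0.7,7,0,0],[-0.7,7,0,0]]' -1
```

```text
time: 41.7
position: [0.5098, -0.0518, 0.1136]
tool_rot: [2.106, 2.331, -0.0]
ft_force: [-0.1, -0.2, -0.5]
grip_width: 0.005
```

```bash
python3 -m jog '[[-0.1,1,0,0],[-0.2,2,0,0],[-0.3,3,0,0],[-0.4,4,0,0],[-0.4,4,0,0],[-0.4,4,0,0],[-0.4,4,0,0],[-0.4,4,0,0]]' -1
```

```text
time: 42.7
position: [0.5094, -0.0478, 0.1136]
tool_rot: [2.107, 2.331, 0.0]
ft_force: [0.3, 0.3, 0.4]
grip_width: 0.005
```

Contact force is zero, so the hood has stayed put: latched. I'll retreat and check.

```bash
python3 -m jog '[[-1,10,0,0],[-2,20,5,0],[-3,30,30,0],[-3,40,70,0],[-3,60,110,0],[-8,110,130,0],[-14,170,135,0],[-20,230,135,0]]' -1
python3 -m jog '[[-5,50,0,0],[-10,90,0,0],[-10,100,0,0],[-10,100,0,0],[-10,100,0,0],[-10,100,0,0],[-10,100,0,0],[-10,100,0,0]]' -1
python3 - <<'E'
from h import *
s=get_state();print(s["position"],s["ft_force"])
t=get_image("top");d=get_image("side")
save("s7.png",np.vstack([cv2.resize(t["image"][100:290,220:480],(600,300),interpolation=2),cv2.resize(d["image"][130:390,180:480],(600,300),interpolation=2)]))
E
```

```text
time: 43.7
position: [0.4891, 0.185, 0.2501]
tool_rot: [2.106, 2.331, 0.004]
ft_force: [0.0, -0.5, 0.1]
grip_width: 0.006
time: 44.7
position: [0.4795, 0.2819, 0.2487]
tool_rot: [2.107, 2.33, 0.0]
ft_force: [1.1, -0.6, 0.2]
grip_width: 0.004
[0.47951686 0.28185246 0.24870492] [ 1.14589567 -0.62734945  0.19704148]
```

View pics/s7.png

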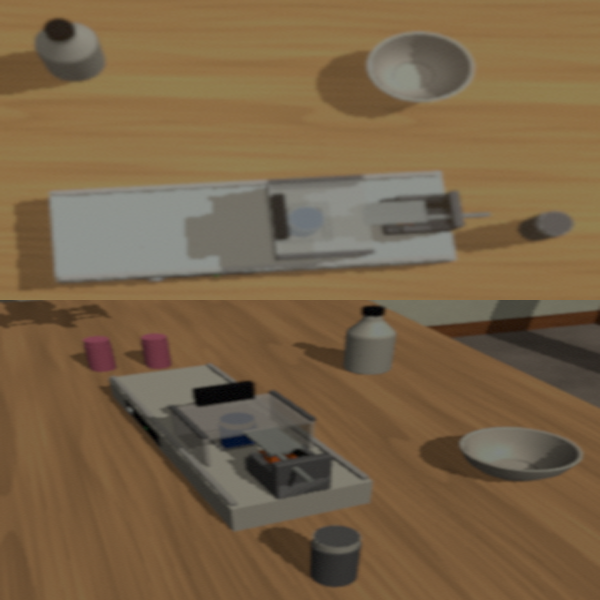

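```bash
python3 -c "
from bench import *
print(close_job())"
```

```text
the job is handed in; nothing more can be done
None
```

The full blue cartridge is standing in the well and the clear hood is latched shut over it. The job was handed in at about 45 s with the gripper empty and clear of everything.

- **First push failed:** it passed the crest (13.6 N) but stopped just short of the catch. The hood followed the finger back at about 3.7 N, so I pushed again.
- **Second push latched:** I carried on until the bumper was just felt, about 3 mm past the catch. When I backed off, the contact force dropped to zero and the hood stayed put.
- **Force:** the highest push reading was 13.6 N, against the 20 N limit. I only saw the force at the end of each one-second move, so a brief higher peak in between is possible but unlikely.
- **Last pictures:** the hood sits at about -3 mm (top view, rough). The cartridge is upright under the roof. The grey cartridge, soap bottle, bowl and the two pink objects show no visible change; I did not measure them again.

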